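Dip-check the reservoir level

ROBOT

A 6-joint arm with a two-finger parallel gripper is mounted at the origin on a cart in front of the work surface, level with it; the furniture and walls round the work are solid. World frame = base frame: x ahead of the robot, y to its left, z up, the work surface at z = 0. Lengths are in m, angles in rad, forces in N, time in s.
With the tool pointing down it reaches from about 0.225 to 0.875 m from the base axis. Payload 3.4 kg.
Tool frame: the origin (TCP) lies midway between the tips of the shut fingers; the grasp point (between the pads) lies arm.tcp_to_grasp behind it (arm.tcp_to_grasp is the distance from the TCP to the grasp point, in m); z points along the fingers, y is the line along which they close (so a half turn about z gives the same grasp; the last joint's range is limited). The gripper opens to 85 mm and grips with 20 to 120 N. Pads are 22 mm wide; open, the fingers measure 114 mm over their backs; the gripper's body (76 mm by 85 mm) begins 54 mm behind the grasp point. The pads swing forward as they close: fully open they stand 13 mm farther back than shut.
Start: joints at [-1.448, 0.276, 1.505, -0, 1.361, -0.121], TCP at [0.139, -0.558, 0.231] pointing down, gripper open.
Joint ranges: [-2.89, 2.89], [-0.75, 2.08], [0.22, 2.7], [-1.18, 4.32], [0.11, 2.71], [-2.7, 2.7]. Speed limits (rad/s): [2.57, 2.57, 3.14, 3.14, 3.14, 3.14].

INTERFACE

Orientations are given as a unit quaternion [x, y, z, w].
In Python, from station import arm gives the robot as it stands. The module is installed in compiled form; this text tells all that it offers. Calls block until the motion is done:
- arm.move_pose(position, orientation): joint-space move of the TCP to a pose.
- arm.move_l(position, v=0.15, rot=None): straight line of the TCP; rot=None keeps the orientation; v is the mean speed in m/s.
- arm.set_joints(angles): joint-space move.
- arm.grip(opening, squeeze=None): finger opening in m; squeeze is the grip in N (None keeps the last); returns when the fingers have stopped.
- arm.pause(seconds).
- arm.solve_ik(position, orientation): joint angles nearest the present ones, or None.
- arm.sense(): the state.
- arm.capture(name): name is "scene" or "top"; returns a dict with "pixels" (384x512x3 uint8, blue, green, red), "camera_matrix" (3x3 intrinsics, pixels), "k1" (the pictures are not rectified: a ray, as slopes to the right and down, at radius r is drawn at 1 + k1 r^2 times it, then the intrinsics apply), "R" (3x3) and "t" (3): a world point X has camera coordinates R X + t. Camera axes: x right, y down, z forward; pixel columns grow to the right and rows downward; lengths in m; the calibration is good to about 2 mm. A picture is of the moment at which its call begins. There is no depth.
A pose or a line that the arm cannot do raises arm.PlanningError and nothing moves.
- arm.job_done(): hands the job in; it is judged then, once.
The state is a dict: "time": time; "joint_positions": joint angles; "qd": joint speeds; "joint_torque": joint torques, N m; "position": TCP position; "tcp_rot": TCP orientation; "force": force on the tool from outside, world axes, zero at the start; "torque": the same for the moment, N m; "grip_width": finger opening in m; "finger_force": force on a finger pad.
Only numpy, scipy, OpenCV 4.12 (cv2) and the standard library are available. Lean on these libraries where they do the work, as an engineer would, in place of code of your own. Each camera call takes 0.05 s, during which the arm holds its last target. There are 200 camera calls.

TASK

Lift the refill canister off the reservoir by its handle, stand it upright on the round rubber mat and let go of it. Then take the gauge rod from its rest, slide it down the reservoir's slanting guide tube until its collar stops on the tube's rim, draw it right out again, and present it for reading: finish while still holding the rod in the gripper, rod level and still, at least 15 cm above the bench and clear of everything else. Leave the other things on the bench where they are.

Things in the scene. Friction and masses are not known exactly. Their poses are not given: they have to be found in the camera images.
- reservoir: Fixed grey box with a flat aluminium lid, 96 x 106 x 70 mm high, origin under its centre on the bench, z up. Its x axis points level to the side where the slanting guide tube sticks out. Its lid (70 mm above the bench) is the stand on which the canister is at first.
- guide_tube: Fixed straight steel tube, sloping up and outward from the reservoir at 35 degrees to the bench. Origin at the centre of its mouth, 82.5 mm above the bench, 123 mm out from the reservoir's centre; z axis points out of the mouth along the tube, so the rod goes in along -z. Bore 15 mm across, widening to 20 mm in the last 12 mm at the mouth; rim 27 mm outside. It is over 105 mm deep.
- canister: Loose closed round steel can, 64 mm across, 75 mm high, about 0.25 kg, with a fixed bar handle arched over it. Origin under its centre, z up, x along the handle bar.
- canister_handle (a point): Middle of the canister's handle bar, 115 mm above its bottom. The bar is 62 mm long along the canister's x axis, 12 mm wide and 12 mm thick; 54 mm of it is free between the uprights and there is 34 mm of free height under it.
- mat: Fixed round black rubber mat, 110 mm across, 3 mm thick; origin under its centre on the bench.
- rod_rest: Fixed aluminium rest: base plate 185 x 50 x 8 mm and two slotted posts (open at the top, about 70 mm high, slots 15 mm wide) that carry the gauge rod level, its axis 60 mm above the bench. Origin on the bench under the middle of the rod's grip; x points level towards the rod's tip. The posts stand at x = -42 mm and x = +112 mm.
- gauge_rod: Loose rod, 205 mm long, 0.08 kg. Origin at the centre of its black grip, x along the rod to the tip. Grip: block 60 mm long (x), 16 wide (y), 24 high (z), on the rest with y level, z up; behind it a stub 10 mm across, 22 long. In front a collar disc 30 mm across, 8 thick; beyond it the rod is 8 mm across, 100 long, with tapered end and three rings. It lifts straight up out of the rest.
- gauge_collar (a point): Centre of the collar's face towards the tip, 53 mm from the grip's centre. It meets the tube's rim when the rod is fully in.
- gauge_tip (a point): The rod's tip, 153 mm from the grip's centre and 100 mm beyond the collar's face.
- tape_roll: Loose roll of tape, 76 mm across, 19 mm high, a bystander.
- fuse_pack: Loose small pack, 30 x 50 x 16 mm, a bystander.
- test_pcb: Loose circuit board, 50 x 66 x 10 mm, a bystander.
Not all that is in view belongs to the job. Several things look just like the reservoir: the one meant starts nearest to the robot's base.

How it is judged:
On the way, in this order (a step that is already met when the one before it is completed fails the run):
1. the canister stands upright on the mat, let go (horizontal distance between canister and mat below 0.03 m and height (world z) of canister below 0.012 m and angle between canister's own z axis and vertical below 0.1 rad and contact force between the fingers and canister below 0.1 N and linear speed of canister below 0.02 m/s), for 0.2 s.
2. the rod is in the guide tube with its collar stopped on the rim (z of gauge_collar in the frame of guide_tube below 0.004 m and distance between gauge_collar and guide_tube below 0.012 m and z of gauge_tip in the frame of guide_tube below -0.09 m and angle between the x axis of gauge_rod and the z axis of guide_tube, either way round below 0.12 rad), for 0.2 s.
3. the rod is drawn right out of the tube (z of gauge_tip in the frame of guide_tube above 0.01 m), for 0.1 s.
At the end, for the whole second after the job is handed in: Ends holding: the gauge rod is in the gripper, still, touching no reservoir, tube, rest or canister, level within 8 degrees, grip and tip at least 14 cm above the bench; the canister stands upright, released, within 30 mm of the mat's centre (horizontal distance between canister and mat below 0.03 m and height (world z) of canister below 0.012 m and angle between canister's own z axis and vertical below 0.1 rad and contact force between the fingers and canister below 0.1 N and contact force between the fingers and gauge_rod above 1 N and angle between gauge_rod's own x axis and vertical between 1.431 and 1.711 rad and height (world z) of each of gauge_tip, gauge_rod above 0.14 m and linear speed of gauge_rod below 0.03 m/s and angular speed of gauge_rod below 0.15 rad/s and contact force between gauge_rod and reservoir below 0.05 N and contact force between gauge_rod and guide_tube below 0.05 N and contact force between gauge_rod and rod_rest below 0.05 N and contact force between gauge_rod and canister below 0.05 N); the arm keeps its last pose, push and grip.
It fails at once if the tape roll is disturbed (moved more than 3 cm) (distance of tape_roll from where it was at the start of the episode above 0.03 m).
It fails at once if the fuse pack is disturbed (moved more than 3 cm) (distance of fuse_pack from where it was at the start of the episode above 0.03 m).
It fails at once if the circuit board is disturbed (moved more than 3 cm) (distance of test_pcb from where it was at the start of the episode above 0.03 m).
It also fails if it takes over 64 s, if anything falls off the work surface, if the arm or the gripper's body presses on something with over 40 N, if the wrist force passes 120 N, or if a joint passes its speed limit or range.

## Working session

There is one attempt and no reset: what is moved stays moved. The work goes in short steps, each a Python script; the robot and the scene stay as the last script left them, time stands still between calls to the robot, and variables do not carry over. Pictures are saved under pics/ and viewed, at most 10 in all, crops included, and the job is handed in when it is done.

```bash
mkdir -p pics; python3 - <<'E'
from station import arm
import cv2,pickle
for n in("scene","top"):
    c=arm.capture(n); pickle.dump(c,open(f"{n}.pkl","wb")); cv2.imwrite(f"pics/{n}0.png",c["pixels"])
    print(n,c["camera_matrix"],c["k1"],c["R"],c["t"])
print(arm.tcp_to_grasp,arm.sense())
E
```

```text
scene [[381.89810876   0.         253.59455232]
 [  0.         381.89810876 187.37987532]
 [  0.           0.           1.        ]] -0.08853298246237096 [[-0.58526375 -0.8107186  -0.01420175]
 [-0.44944581  0.33893665 -0.82651099]
 [ 0.67488133 -0.47734401 -0.56274141]] [0.55527079 0.27818464 1.3278266 ]
top [[417.57100063   0.         249.89782369]
 [  0.         417.57100063 191.6694654 ]
 [  0.           0.           1.        ]] 0.018372802259446843 [[ 0.12750449 -0.9918255   0.00497894]
 [-0.97007884 -0.12575142 -0.20768637]
 [ 0.20661475  0.02165098 -0.97818279]] [0.19495104 0.61091718 1.30196203]
0.0187 {'time': 0.1, 'joint_positions': array([-1.44800495e+00,  2.76541176e-01,  1.50601499e+00,  9.68252457e-06,
        1.36068352e+00, -1.20978736e-01]), 'qd': array([-0.00024538, -0.00092851, -0.00235506,  0.00102045, -0.00073023,
       -0.00102211]), 'joint_torque': array([ 1.44688205e-03, -4.17701054e+01, -2.46404833e+01, -1.81507862e-04,
        5.73327328e-03, -2.06399292e-06]), 'position': array([ 0.13873607, -0.5575304 ,  0.23051746]), 'tcp_rot': array([ 9.92580995e-01,  1.21582444e-01,  3.98758668e-06, -8.23520845e-04]), 'force': array([ 0.7771044 , -0.39295044,  0.25979938]), 'torque': array([ 0.01728903, -0.02539657,  0.04956686]), 'finger_force': 0.0, 'grip_width': 0.08527288277697642}
```

View pics/scene0.png

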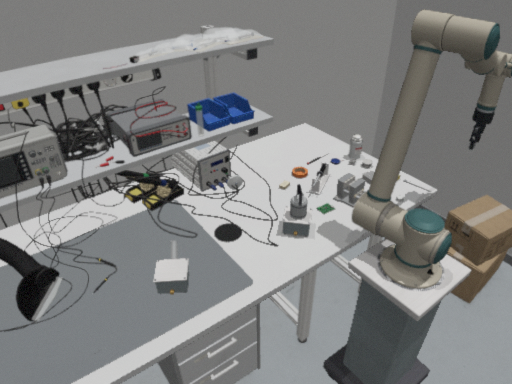

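View pics/top0.png

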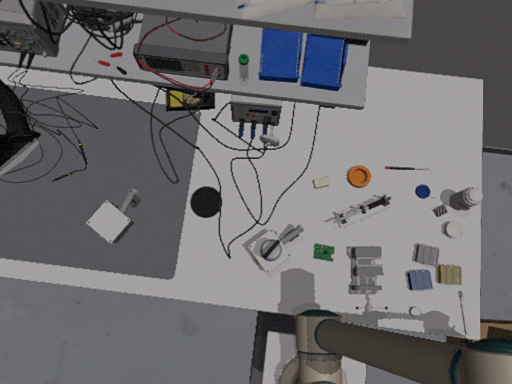

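The top view shows two reservoir-like boxes: one at (269,250) with the canister and one at (110,220), bare and farther from the base at about (315,345). I choose the one at (269,250). The mat is at (206,202), the rod on its rest at (360,208), the tape at (359,177), the fuse pack at (321,183) and the PCB at (323,252). Next is a close crop.

```bash
python3 - <<'E'
import cv2
a=cv2.imread("pics/top0.png")[160:290,180:410]; cv2.imwrite("pics/topc.png",cv2.resize(a,None,fx=3.4,fy=3.4,interpolation=cv2.INTER_CUBIC))
a=cv2.imread("pics/scene0.png")[140:250,205:345]; cv2.imwrite("pics/scenec.png",cv2.resize(a,None,fx=5,fy=5,interpolation=cv2.INTER_CUBIC))
E
```

```text
(no output)
```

View pics/topc.png

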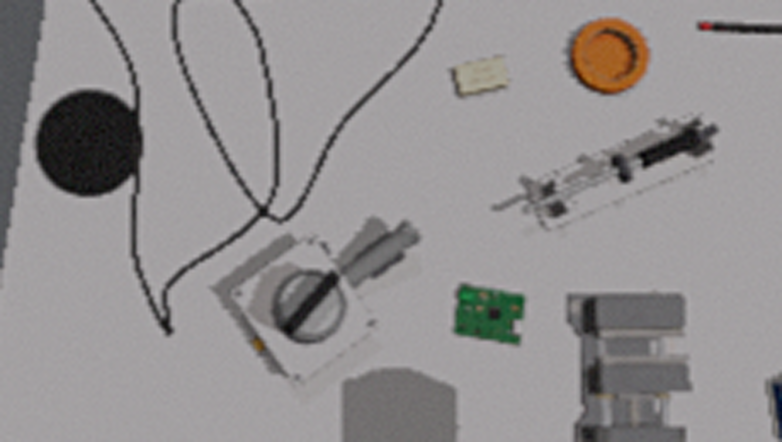

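View pics/scenec.png

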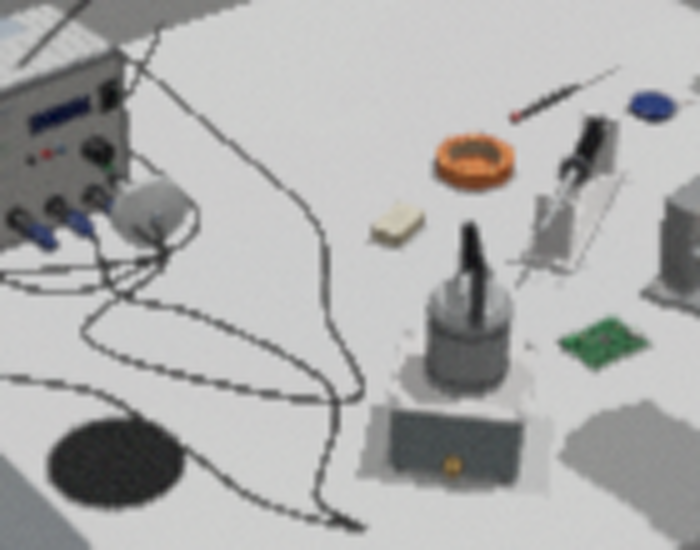

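The top crop confirms the choice: the canister's handle runs from (335,275) to (287,330), the tube mouth is near (412,232), and the mat centre is at (89,142). The rod's grip runs from (645,160) to (700,135), its collar is at (625,167) and its tip at (495,208). The scene crop agrees, with the handle bar at (470,230) to (480,315) and the mat at (117,462).

```bash
cat > h.py <<'E'
import numpy as np,cv2,pickle
from scipy.spatial.transform import Rotation as Ro
C={n:pickle.load(open(n+".pkl","rb")) for n in("scene","top")}
def proj(c,X):
    r=cv2.Rodrigues(c["R"])[0]
    return cv2.projectPoints(np.atleast_2d(np.asarray(X,float)),r,c["t"],c["camera_matrix"],np.array([c["k1"],0,0,0,0.]))[0][:,0]
def onplane(c,uv,z):
    p=cv2.undistortPoints(np.array([[uv]],float),c["camera_matrix"],np.array([c["k1"],0,0,0,0.]))[0,0]
    d=c["R"].T@np.r_[p,1]; o=-c["R"].T@c["t"]; return o+d*(z-o[2])/d[2]
T=lambda x,y:(180+(x+.5)/3.4-.5,160+(y+.5)/3.4-.5)
S=lambda x,y:(205+(x+.5)/5-.5,140+(y+.5)/5-.5)
E
python3 - <<'E'
from h import *
t=C["top"];s=C["scene"]
for n,p,z in [("mat",(89,142),.003),("h1",(335,275),.191),("h2",(287,330),.191),("cantop",(309,305),.145),("lid1",(315,238),.07),("lid2",(378,322),.07),("lid3",(300,384),.07),("lid4",(233,292),.07),("mouth",(412,232),.09),("collar",(625,167),.065),("gripEnd",(700,135),.07),("gripfront",(645,160),.07),("tip",(495,208),.06)]:
    print("T",n,onplane(t,T(*p),z).round(4))
for n,p,z in [("mat",(117,462),.003),("h1",(470,230),.191),("h2",(480,312),.185),("collar",(570,170),.06),("lid",(522,405),.07),("lid",(390,405),.07),("tip",(520,285),.06)]:
    print("S",n,onplane(s,S(*p),z).round(4))
E
```

```text
T mat [0.5409 0.4172 0.003 ]
T h1 [0.4215 0.1694 0.191 ]
T h2 [0.3704 0.2043 0.191 ]
T cantop [0.3972 0.1863 0.145 ]
T lid1 [0.4658 0.1847 0.07  ]
T lid2 [0.3957 0.1176 0.07  ]
T lid3 [0.3304 0.1827 0.07  ]
T lid4 [0.4059 0.2546 0.07  ]
T mouth [0.4804 0.0971 0.09  ]
T collar [ 0.5718 -0.1005  0.065 ]
T gripEnd [ 0.6109 -0.1678  0.07  ]
T gripfront [ 0.5799 -0.1175  0.07  ]
T tip [0.5175 0.0179 0.06  ]
S mat [0.5405 0.4182 0.003 ]
S h1 [0.415  0.1758 0.191 ]
S h2 [0.3396 0.2325 0.185 ]
S collar [ 0.5757 -0.0955  0.06  ]
S lid [0.3449 0.1769 0.07  ]
S lid [0.4048 0.2565 0.07  ]
S tip [0.4706 0.0625 0.06  ]
```

```bash
cat > fit.py <<'E'
from h import *
from scipy.optimize import minimize
from scipy.ndimage import map_coordinates
def box(x0,x1,y0,y1,z0,z1): return np.array([[x,y,z] for x in(x0,x1) for y in(y0,y1) for z in(z0,z1)],float)
def cyl(a,d,r,l):
    d=np.array(d,float)/np.linalg.norm(d); B=np.linalg.svd(d[None])[2][1:]
    th=np.linspace(0,2*np.pi,40,endpoint=False)
    ring=r*(np.cos(th)[:,None]*B[0]+np.sin(th)[:,None]*B[1])
    return np.vstack([np.array(a)+ring,np.array(a)+l*d+ring])
c35,s35=np.cos(np.radians(35)),np.sin(np.radians(35))
M={"res":[box(-.048,.048,-.053,.053,.0699,.07),cyl((.123,0,.0825),(-c35,0,-s35),.0135,.06)],
"can":[cyl((0,0,.07),(0,0,1),.032,.075),box(-.031,.031,-.006,.006,.179,.191)],
"rod":[box(-.03,.03,-.008,.008,.048,.072),cyl((.045,0,.06),(1,0,0),.015,.008),cyl((.053,0,.06),(1,0,0),.004,.1),box(-.0575,.1275,-.025,.025,.0,.008)],
"mat":[cyl((0,0,0),(0,0,1),.055,.003)]}
def grad(img,sg):
    g=cv2.GaussianBlur(cv2.cvtColor(img,cv2.COLOR_BGR2GRAY).astype(float),(0,0),sg)
    gx=cv2.Sobel(g,cv2.CV_64F,1,0)/8;gy=cv2.Sobel(g,cv2.CV_64F,0,1)/8
    return gx,gy
def hulls(c,name,p):
    R=Ro.from_euler("z",p[2]).as_matrix()
    return [cv2.convexHull(proj(c,P@R.T+[p[0],p[1],0]).astype(np.float32))[:,0] for P in M[name]]
def score(p,name,G):
    tot=0
    for n in C:
        gx,gy=G[n]
        for h in hulls(C[n],name,p):
            a=h;b=np.roll(h,-1,0);L=np.linalg.norm(b-a,axis=1)+1e-9
            nn=np.stack([(b-a)[:,1],-(b-a)[:,0]],1)/L[:,None]
            s=0
            for t in np.linspace(.02,.98,25):
                q=a+t*(b-a)
                g=map_coordinates(gx,[q[:,1],q[:,0]],order=1)*nn[:,0]+map_coordinates(gy,[q[:,1],q[:,0]],order=1)*nn[:,1]
                s+=(np.minimum(abs(g),12)*L).sum()/25
            tot-=s/L.sum()
    return tot
def fit(name,p0):
    p=np.array(p0,float)
    for sg in(2,1.2,.8):
        G={n:grad(C[n]["pixels"],sg) for n in C}
        d=.008 if sg>1 else .004
        S=np.array([p,p+[d,0,0],p+[0,d,0],p+[0,0,.08 if sg>1 else .03]])
        r=minimize(score,p,args=(name,G),method="Nelder-Mead",options=dict(initial_simplex=S,xatol=1e-5,fatol=1e-5)); p=r.x
    return p,r.fun
E
python3 - <<'E'
from fit import *
init={"res":(.40,.185,-.8),"can":(.397,.186,-.6),"rod":(.596,-.145,2.05),"mat":(.541,.4175,0)}
P={}
for n,p in init.items():
    P[n],f=fit(n,p); print(n,P[n].round(4),f)
pickle.dump(P,open("P.pkl","wb"))
out=[]
for n,(x0,x1,y0,y1),k in(("top",(185,405,190,280),3.6),("scene",(270,350,160,240),3.6)):
    im=cv2.resize(C[n]["pixels"][y0:y1,x0:x1],None,fx=5 if n=="scene" else k,fy=5 if n=="scene" else k,interpolation=cv2.INTER_CUBIC); f=5 if n=="scene" else k
    for name,p in P.items():
        for h in hulls(C[n],name,p):
            cv2.polylines(im,[np.int32(((h-[x0,y0]+.5)*f-.5)*8)],True,(0,0,255),1,cv2.LINE_AA,3)
    cv2.imwrite(f"pics/ov_{n}.png",im); out.append(im)
h=np.zeros((600,800,3),np.uint8); a=out[0][:324,:800];h[:a.shape[0],:a.shape[1]]=a
b=cv2.resize(out[1],(276,276));h[324:,:276]=b
cv2.imwrite("pics/ov.png",cv2.resize(out[0],None,fx=1,fy=1))
E
```

```text
res [ 0.399   0.1888 -0.8413] -31.11357371175682
can [ 0.3971  0.1872 -0.4881] -46.47870563195711
rod [ 0.5968 -0.1403  2.025 ] -73.71855289198129
mat [0.5391 0.4189 0.1123] -24.00000223112434
```

View pics/ov_top.png

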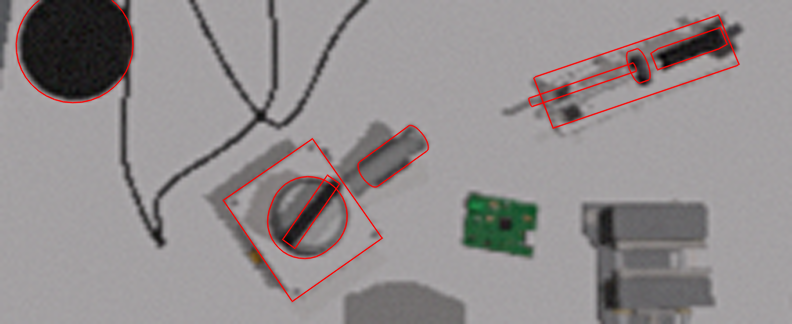

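View pics/ov_scene.png

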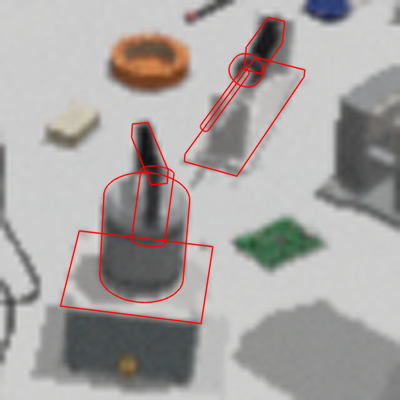

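Both overlays sit within about a pixel, covering the lid, tube, can, handle, rest and mat. Moving the canister now.

```bash
cat > mv.py <<'E'
from h import *
from station import arm
g=arm.tcp_to_grasp
def quat(x,z):  # tool x and z axes
    x,z=np.array(x,float),np.array(z,float); return Ro.from_matrix(np.stack([x,np.cross(z,x),z],1))
def best(pos,x,z):
    "pose with grasp point at pos; pick the half turn nearest in joints"
    q0=arm.sense()["joint_positions"];o=[]
    tcp=np.array(pos)+g*np.array(z)
    for s in(1,-1):
        r=quat(s*np.array(x),z).as_quat(); j=arm.solve_ik(tcp,r)
        if j is not None:o.append((np.abs(np.array(j)-q0).max(),tuple(r),j))
    o.sort(key=lambda a:a[0]); print("ik",[(round(a[0],2),np.round(a[2],2)) for a in o])
    return tcp,np.array(o[0][1])
def st(m=""):
    s=arm.sense();print(m,round(s["time"],2),s["position"].round(4),"F",s["force"].round(1),"w",round(s["grip_width"],4),"ff",round(s["finger_force"],1));return s
E
python3 - <<'E'
from mv import *
P=pickle.load(open("P.pkl","rb"));x,y,a=P["can"];a=-.53
D=np.array([0,0,-1.])
h=np.array([x,y,.185])
tcp,r=best(h+[0,0,.09],[np.cos(a),np.sin(a),0],D)
arm.move_pose(tcp,r);arm.grip(.05,40);st("above")
arm.move_l(tcp-[0,0,.088]);st("down")
arm.grip(0,40);st("grip")
arm.move_l(tcp-[0,0,.03]);s=st("lift")
if s["grip_width"]>.008:
    m=P["mat"]; off=tcp-h
    arm.move_l([m[0],m[1],tcp[2]-.03],v=.25)
    arm.move_l([m[0],m[1],.118-g+.012],v=.2);st("near")
c=arm.capture("top");cv2.imwrite("pics/t2.png",cv2.resize(c["pixels"][150:290,160:360],None,fx=3,fy=3))
E
```

```text
ik [(np.float64(1.73), array([ 0.28,  0.05,  1.72, -0.  ,  1.37, -0.76])), (np.float64(2.5), array([ 0.28,  0.05,  1.72, -0.  ,  1.37,  2.38]))]
above 3.33 [0.3972 0.1871 0.2563] F [ 0.2 -1.  -0.3] w 0.0499 ff 0.0
down 4.06 [0.3977 0.1874 0.1689] F [ 0.4 -0.2  0.7] w 0.0502 ff 0.0
grip 4.48 [0.3978 0.1871 0.1691] F [-0.2 -1.4  5. ] w 0.0113 ff 41.9
lift 5.02 [0.3963 0.1871 0.2254] F [-1.  -0.5 -3.5] w 0.0108 ff 41.0
near 6.97 [0.5399 0.4191 0.1127] F [ 0.9  0.3 -3.4] w 0.0111 ff 41.0
```

```bash
python3 - <<'E'
from mv import *
s=st();p=s["position"].copy();F0=s["force"][2]
for k in range(8):
    if s["grip_width"]<.008: break
    p[2]-=.002;arm.move_l(p,v=.04);s=st("dn")
    if s["force"][2]-F0>3:break
E
```

```text
7.03 [0.5403 0.4194 0.1134] F [-0.1  0.2 -2.1] w 0.0113 ff 41.0
dn 7.28 [0.541  0.4198 0.1128] F [-0.6 -0.8 -2.9] w 0.0112 ff 41.0
dn 7.53 [0.5401 0.4193 0.1093] F [ 0.1  0.  -4.4] w 0.0109 ff 41.0
dn 7.78 [0.5401 0.4193 0.1071] F [-0.1  0.1 -3. ] w 0.0116 ff 41.0
dn 8.03 [0.5401 0.4194 0.1052] F [ 0.1 -0.1 -3. ] w 0.011 ff 41.0
dn 8.28 [0.5402 0.4193 0.1032] F [ 0.4  0.2 -4.3] w 0.0111 ff 41.0
dn 8.53 [0.5406 0.4195 0.1022] F [-0.4 -1.4  1.6] w 0.0114 ff 41.5
```

```bash
python3 - <<'E'
from mv import *
p=arm.sense()["position"].copy();p[2]-=.001;arm.move_l(p,v=.04);st("c")
arm.grip(.05,40);arm.pause(.3);st("rel")
p[2]+=.12;arm.move_l(p,v=.2)
P=pickle.load(open("P.pkl","rb"));x,y,a=P["rod"]
tcp,r=best([x,y,.21],[np.cos(a),np.sin(a),0],[0,0,-1.])
for n in("scene","top"):
    c=arm.capture(n);pickle.dump(c,open(n+".pkl","wb"))
import importlib,h,fit
fit.C.update({n:pickle.load(open(n+".pkl","rb")) for n in("scene","top")})
from fit import *
fit.M["can"]=[cyl((0,0,.003),(0,0,1),.032,.075)]
Q={}
for n,p0 in(("can",(.54,.419,0)),("res",P["res"]),("rod",P["rod"])): Q[n],f=fit.fit(n,p0);print(n,Q[n].round(4),f)
pickle.dump(Q,open("Q.pkl","wb"))
im=[]
for n,(x0,x1,y0,y1) in(("top",(180,400,180,280)),("scene",(200,350,160,240))):
    f=3.5 if n=="top" else 3
    o=cv2.resize(fit.C[n]["pixels"][y0:y1,x0:x1],None,fx=f,fy=f,interpolation=cv2.INTER_CUBIC)
    for k in Q:
        for hh in hulls(fit.C[n],k,Q[k]): cv2.polylines(o,[np.int32(((hh-[x0,y0]+.5)*f-.5)*8)],True,(0,0,255),1,cv2.LINE_AA,3)
    im.append(cv2.copyMakeBorder(o,0,0,0,770-o.shape[1],0))
cv2.imwrite("pics/ov2.png",np.vstack(im));st()
E
```

```text
c 8.78 [0.5409 0.4195 0.1022] F [-1.2 -2.1  5. ] w 0.0116 ff 42.1
rel 9.53 [0.5407 0.4195 0.1012] F [-1.  -0.  -0.6] w 0.05 ff 0.0
ik [(np.float64(0.9), array([-0.34,  0.36,  1.49, -0.  ,  1.3 , -0.8 ])), (np.float64(2.83), array([-0.34,  0.36,  1.49, -0.  ,  1.3 ,  2.34]))]Traceback (most recent call last):
  File "<stdin>", line 12, in <module>
AttributeError: 'function' object has no attribute 'M'
```

```bash
python3 - <<'E'
from fit import *
P=pickle.load(open("P.pkl","rb"))
M["can"]=[cyl((0,0,.003),(0,0,1),.032,.075)]
Q={}
for n,p0 in(("can",(.54,.419,0)),("res",P["res"]),("rod",P["rod"])): Q[n],f=fit(n,p0);print(n,Q[n].round(4),f)
pickle.dump(Q,open("Q.pkl","wb"))
im=[]
for n,(x0,x1,y0,y1) in(("top",(180,400,180,280)),("scene",(200,350,160,240))):
    f=3.5 if n=="top" else 3
    o=cv2.resize(C[n]["pixels"][y0:y1,x0:x1],None,fx=f,fy=f,interpolation=cv2.INTER_CUBIC)
    for k in Q:
        for hh in hulls(C[n],k,Q[k]): cv2.polylines(o,[np.int32(((hh-[x0,y0]+.5)*f-.5)*8)],True,(0,0,255),1,cv2.LINE_AA,3)
    im.append(cv2.copyMakeBorder(o,0,0,0,770-o.shape[1],0))
cv2.imwrite("pics/ov2.png",np.vstack(im))
E
```

```text
can [0.5266 0.4308 0.0569] -19.402448876997994
res [ 0.4019  0.1869 -0.8374] -36.168449949327204
rod [ 0.5967 -0.1403  2.0256] -73.8463196563043
```

View pics/ov2.png

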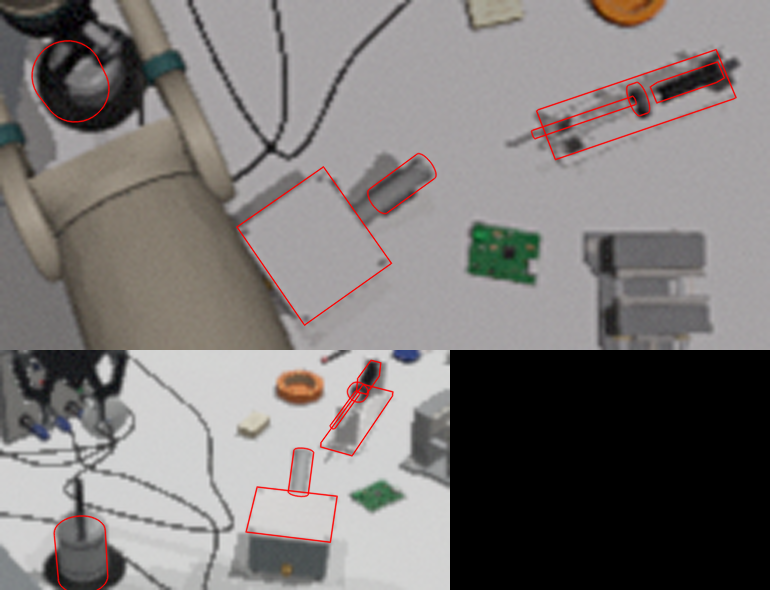

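The canister stands on the mat at scene-crop (80,550). The tube and rod overlays match. Its own fit is spoiled by the gripper in the top view, so I'll ignore that. Taking the rod next.

```bash
python3 - <<'E'
from mv import *
Q=pickle.load(open("Q.pkl","rb"));x,y,a=Q["rod"]
tcp,r=best([x,y,.20],[np.cos(a),np.sin(a),0],[0,0,-1.])
arm.move_pose(tcp,r)
arm.move_l([x,y,.061-g],v=.15);st("down")
arm.grip(0,60);s=st("grip")
F0=s["force"]
arm.move_l([x,y,.085-g],v=.05);st("up1")
arm.move_l([x,y,.20-g],v=.15);st("up")
for n in("scene","top"):
    c=arm.capture(n);pickle.dump(c,open(n+".pkl","wb"))
a=C["top"];X=arm.sense()["position"]
u=proj(a,X)[0];print(u)
c=pickle.load(open("scene.pkl","rb"));v=proj(c,X)[0];print(v)
t=pickle.load(open("top.pkl","rb"))
A=cv2.resize(t["pixels"][int(u[1])-50:int(u[1])+60,int(u[0])-70:int(u[0])+40],(400,400),interpolation=2)
B=cv2.resize(c["pixels"][int(v[1])-50:int(v[1])+50,int(v[0])-60:int(v[0])+40],(400,400),interpolation=2)
cv2.imwrite("pics/rod.png",np.hstack([A,B]))
E
```

```text
ik [(np.float64(0.9), array([-0.34,  0.36,  1.5 , -0.  ,  1.28, -0.8 ])), (np.float64(2.82), array([-0.34,  0.36,  1.5 , -0.  ,  1.28,  2.34]))]
down 13.49 [ 0.5975 -0.1404  0.0432] F [ 0.8 -0.7  0.4] w 0.0498 ff 0.0
grip 13.89 [ 0.5969 -0.1407  0.0433] F [-2.4 -0.   5.6] w 0.0152 ff 56.5
up1 14.53 [ 0.5971 -0.1401  0.0665] F [ 0.1 -0.  -1.2] w 0.0154 ff 58.7
up 15.44 [ 0.596  -0.14    0.1802] F [-0.2 -0.1 -1. ] w 0.0154 ff 58.7
[387.77973937 196.06969932]
[324.7935315  145.72752697]
```

View pics/rod.png

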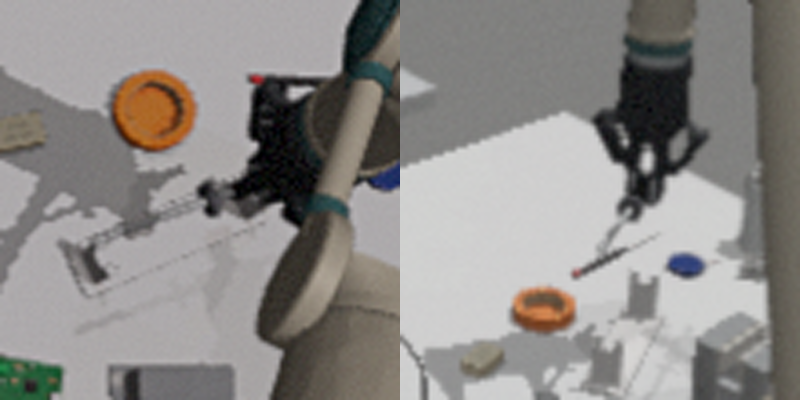

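The rod is held. The top tile shows the collar at (212,197) ahead of the fingers, and the scene tile shows it at (630,207). Next I check the rod's offset in the hand and the tube mouth's consistency per camera.

```bash
python3 - <<'E'
import fit as F
from fit import *
x,y,a=pickle.load(open("Q.pkl","rb"))["rod"]
for n,uv in(("top",(375.3,200.2)),("scene",(321.5,146.75))):
    p=onplane(C[n],uv,.199)[:2]-[.596,-.14]; d=np.array([np.cos(a),np.sin(a)]); print(n,"collar along",p@d,"across",p@[-d[1],d[0]])
full=dict(C)
for sub in(("top",),("scene",),("top","scene")):
    F.C={n:full[n] for n in sub}
    p,f=fit("res",(.4,.188,-.838)); print(sub,p.round(4),"mouth",(p[:2]+.123*np.array([np.cos(p[2]),np.sin(p[2])])).round(4),f)
E
```

```text
top collar along 0.046795385102040794 across 0.0013801367823327187
scene collar along 0.050574193914816254 across 0.0009449596334468527
('top',) [ 0.399   0.187  -0.8303] mouth [0.482  0.0962] -20.11515359372232
('scene',) [ 0.4031  0.1838 -0.826 ] mouth [0.4865 0.0933] -20.09514290762122
('top', 'scene') [ 0.3994  0.1866 -0.8287] mouth [0.4825 0.0959] -39.077744853048976
```

```bash
cat >> mv.py <<'E'
yaw=-.832
xr=np.array([np.cos(yaw),np.sin(yaw),0]);c,s_=np.cos(np.radians(35)),np.sin(np.radians(35))
zt=c*xr+np.array([0,0,s_]);yt=np.cross(zt,np.cross([0,0,1.],zt)/c);yt=np.array([0,0,1.])-zt*zt[2];yt/=np.linalg.norm(yt) # up-ish normal
lt=np.cross(yt,zt)   # lateral level
mouth=np.array([.4835,.0955,.0825])
tz=-yt   # tool z
E
python3 - <<'E'
from mv import *
a=2.0256
R=Ro.from_quat(arm.sense()["tcp_rot"]).as_matrix();sg=np.sign(R[:,0]@[np.cos(a),np.sin(a),0])
r=quat(-sg*zt,tz).as_quat()
print(sg,zt,tz)
def tcp(d,off=0): return mouth+zt*(d+.153)+off+g*tz   # tip d above mouth
j=arm.solve_ik(tcp(.03),r);print(np.round(j,2), np.round(arm.solve_ik(tcp(-.1),r),2))
arm.move_l(arm.sense()["position"]+[0,0,.03],v=.15)
arm.move_pose(tcp(.03),r);arm.move_l(tcp(.006),v=.08);arm.pause(.2);st()
im=[]
for n in("top","scene"):
    k=arm.capture(n);f=6;u=proj(k,mouth)[0].astype(int);x0,y0=u-[32,45]
    o=cv2.resize(k["pixels"][y0:y0+90,x0:x0+65],None,fx=f,fy=f,interpolation=cv2.INTER_CUBIC)
    for X in(mouth,mouth+zt*.006):
        q=((proj(k,X)[0]-[x0,y0]+.5)*f-.5).astype(int);cv2.circle(o,tuple(int(v) for v in q),3,(0,0,255),1)
    im.append(o)
cv2.imwrite("pics/ins.png",np.hstack(im))
E
```

```text
1.0 [ 0.5516158  -0.60558243  0.57357644] [ 0.38624554 -0.42403338 -0.81915204]
[ 0.14  0.23  1.91 -0.75  0.77 -0.11] [ 0.35  0.29  2.09 -0.91  0.74  0.29]
 17.27 [ 0.5791 -0.0093  0.1589] F [-0.4  0.4 -1.3] w 0.0152 ff 58.7
```

View pics/ins.png

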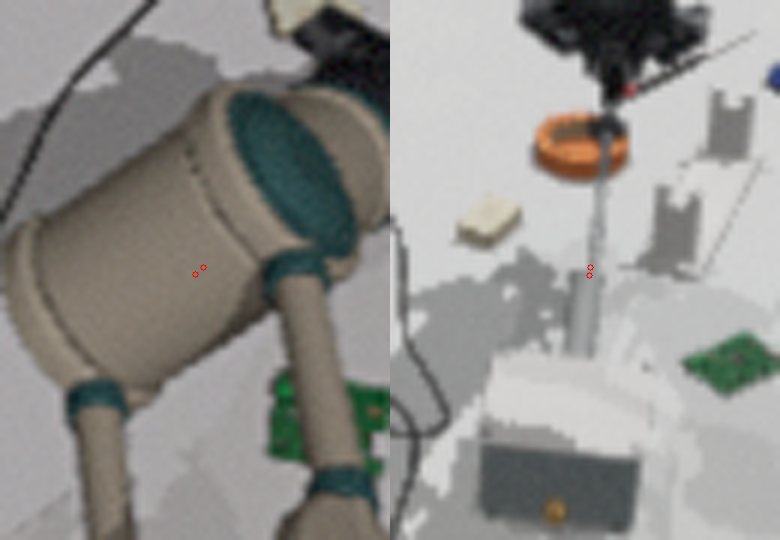

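The scene tile shows the rod tip at (593,262), lined up with the tube mouth at (588,272) to within a pixel. The arm hides the tube in the top tile. Inserting with force feedback.

```bash
cat > ins.py <<'E'
from mv import *
r=arm.sense()["tcp_rot"]
F0=np.mean([arm.sense()["force"] for _ in range(3)],0)
def run(d,end,off,step=.006,lim=14,v=.06):
    "advance; d = commanded tip height above mouth; yields laterally to side forces"
    while d>end:
        d-=step
        try: arm.move_l(mouth+zt*(d+.153)+lt*off[0]+yt*off[1]+g*tz,v=v)
        except arm.PlanningError as e: print(e);break
        f=arm.sense()["force"]-F0;ax,l,u=f@zt,f@lt,f@yt
        print(round(d,4),"ax %.1f lat %.1f up %.1f"%(ax,l,u),off.round(4))
        if ax>lim:break
        for i,q in((0,l),(1,u)):
            if abs(q)>2.5: off[i]+=np.sign(q)*min(.0012,abs(q)*.0003)
    return d,off
E
python3 - <<'E'
from ins import *
d,off=run(.006,-.085,np.zeros(2));s=st()
pickle.dump((d,off,F0),open("d.pkl","wb"))
print("tip z est",(s["position"]-g*tz-mouth)@zt-.153)
E
```

```text
0.0 ax -0.6 lat -0.7 up -0.5 [0. 0.]
-0.006 ax -0.9 lat 0.2 up 0.1 [0. 0.]
-0.012 ax -0.6 lat -0.2 up 0.8 [0. 0.]
-0.018 ax -0.8 lat 0.8 up 0.4 [0. 0.]
-0.024 ax -1.2 lat 1.3 up 0.7 [0. 0.]
-0.03 ax -2.5 lat 0.9 up 1.0 [0. 0.]
-0.036 ax -2.2 lat 1.7 up 1.0 [0. 0.]
-0.042 ax -1.7 lat 0.4 up 1.4 [0. 0.]
-0.048 ax -0.7 lat 0.1 up 1.5 [0. 0.]
-0.054 ax -1.9 lat 1.7 up 2.8 [0. 0.]
-0.06 ax -0.4 lat 0.6 up -0.4 [0.     0.0008]
-0.066 ax -0.8 lat -0.2 up 0.7 [0.     0.0008]
-0.072 ax -1.2 lat 1.2 up -0.9 [0.     0.0008]
-0.078 ax -0.6 lat 0.5 up -0.5 [0.     0.0008]
-0.084 ax -0.7 lat 0.8 up -1.1 [0.     0.0008]
-0.09 ax -1.0 lat 1.4 up -0.1 [0.     0.0008]
 21.38 [0.525  0.0498 0.1039] F [ 0.3  1.  -0.8] w 0.015 ff 59.1
tip z est -0.09012316248230468
```

Smooth so far. Next I find the stop gently, hold it, then draw the rod out.

```bash
python3 - <<'E'
from ins import *
d,off,F0_=pickle.load(open("d.pkl","rb"))
import ins; ins.F0=F0_
d,off=run(d,-.116,off,step=.002,lim=8,v=.03);arm.pause(.5);s=st()
e=s["position"]-g*tz-mouth
print("tip z est",e@zt-.153,"lat",e@lt,e@yt)
pickle.dump((d,off,F0_),open("d.pkl","wb"))
E
```

```text
-0.092 ax 0.0 lat 0.6 up -0.6 [0.     0.0008]
-0.094 ax -1.0 lat 0.8 up -1.1 [0.     0.0008]
-0.096 ax -1.0 lat 0.2 up -1.0 [0.     0.0008]
-0.098 ax -0.2 lat 0.5 up -0.8 [0.     0.0008]
-0.1 ax -0.4 lat 0.4 up -0.9 [0.     0.0008]
-0.102 ax 4.8 lat -1.3 up -0.8 [0.     0.0008]
-0.104 ax 10.7 lat -1.4 up -2.4 [0.     0.0008]
 23.62 [0.5192 0.0567 0.0979] F [ 5.5 -8.1  4. ] w 0.0147 ff 58.9
tip z est -0.10092378360416747 lat 0.0002509180348919377 0.0010945789164218051
```

The collar met the rim at the expected depth (-101 mm) with about 10 N axial force, held for 0.5 s. Withdrawing and presenting.

```bash
python3 - <<'E'
from mv import *
d,off,_=pickle.load(open("d.pkl","rb"))
arm.move_l(mouth+zt*(.05+.153)+yt*off[1]+g*tz,v=.1);arm.pause(.2);s=st("out")
print("tip z",(s["position"]-g*tz-mouth)@zt-.153)
R=Ro.from_quat(s["tcp_rot"]).as_matrix()
p=s["position"]+[0,0,.08]
r=quat(np.sign(R[:,0]@-xr)*-xr,[0,0,-1.]).as_quat()
arm.move_l(p,v=.15)
arm.move_pose(p,r);arm.pause(.6);s=st("level")
print(Ro.from_quat(s["tcp_rot"]).as_matrix().round(3),s["qd"].round(3))
im=[]
for n in("top","scene"):
    k=arm.capture(n);u=proj(k,s["position"])[0].astype(int);x0,y0=max(u[0]-65,0),max(u[1]-50,0)
    im.append(cv2.resize(k["pixels"][y0:y0+120,x0:x0+120] if n=="top" else k["pixels"][130:250,205:325],(400,400),interpolation=2))
cv2.imwrite("pics/fin.png",np.hstack(im))
E
```

```text
out 25.52 [ 0.6022 -0.0348  0.1841] F [ 0.2  0.3 -0.4] w 0.0152 ff 59.2
tip z 0.04962842466860895
level 27.43 [ 0.6021 -0.0345  0.2642] F [-0.3 -0.3 -0.4] w 0.015 ff 59.1
[[-0.674  0.739  0.   ]
 [ 0.739  0.674 -0.   ]
 [-0.     0.    -1.   ]] [-0.006  0.002 -0.003  0.     0.002 -0.   ]
```

View pics/fin.png

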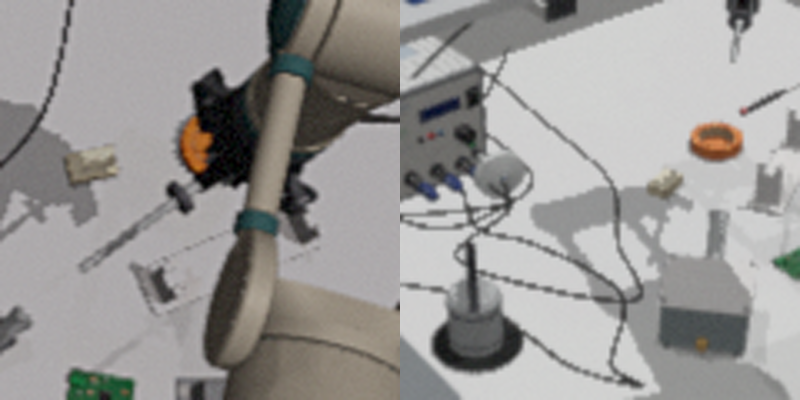

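The final picture shows the rod held clear, with its tip at scene tile (735,60) and top tile (82,268), and the canister upright on the mat at (475,320). One numeric check of the rod's pitch, then hand in.

```bash
python3 - <<'E'
from mv import *
p=arm.sense()["position"]+[0,0,g];x=np.array([-.674,.739,0])
u=proj(C["top"],arm.sense()["position"])[0].astype(int)
print("seen top",(u-[65,50])+np.array([82,268])*.3,"scene",[205+335*.3,130+60*.3])
for a in(-10,0,10):
    X=p+.153*(x*np.cos(np.radians(a))+[0,0,np.sin(np.radians(a))]);print(a,proj(C["top"],X),proj(C["scene"],X))
E
```

```text
seen top [319.6 213.4] scene [305.5, 148.0]
-10 [[316.39081503 214.21244581]] [[304.01478869 153.34284287]]
0 [[317.28250321 213.1788608 ]] [[304.35703878 147.59841578]]
10 [[319.62249056 211.09937006]] [[304.82000265 141.17232283]]
```

The rod is level to within about 1°.

```bash
python3 -c "
from station import arm
print(arm.job_done())"
```

```text
the job is handed in; nothing more can be done
None
```

The job is handed in (no verdict came back): the canister stands released on the mat, the gauge rod went into the tube until its collar stopped on the rim and was drawn out, and it is now held level about 28 cm above the bench, clear of everything.

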